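# Load the rotary soldering stand and hold it at its pointer

### The job

Put the oblong aluminium work block into the rectangular pocket on the soldering turntable, seated on the pocket's floor, and swing the locking lever shut over it. Then turn the turntable until the loaded pocket stands in line with the fixed pointer on the stand's foot and finish while still holding the turntable steady there by its upright steel post (do not let go). Leave the other loose things on the bench where they are.

Things in the scene. Friction and masses are not known exactly. Their poses are not given: they have to be found in the camera images.
- block_centre (a point): centre (half-way up) of the work block: loose plain aluminium block, 28 mm (its x) by 40 mm (its y) by 46 mm high, about 0.14 kg, upright on the bench, a thin dark disc 18 mm wide on its top. It fits the pocket either way round (half turn). It stands in any of three places among two other blocks
- pocket (a point): floor centre of the pocket, 85 mm from the turntable's axis, 38 mm above the bench. x: radially outward, z: up, y: left when looking outward. Pocket 32 mm along x, 45 mm along y, 20 mm deep, 3 mm chamfer at its mouth; in a dark steel housing 56 (x) by 66 mm (y), top level with the mouth. The seated block stands 26 mm out of it, its x along the pocket's x
- lever (a joint): angle (rad) of the locking lever, a flat bar swinging level about an upright pivot 42 mm from the pocket's centre on its +y side. 0 = shut, at its stop: lies along the pocket's -y across the pocket, underside 49 mm above its floor (3 mm over a seated block). Opens clockwise from above, to 1.9, over the turntable's middle; starts 1.35 to 1.8 open. Friction 0.03 N m, stays where left
- lever_pin (a point): centre (half-way up) of the round upright pin on the lever's free end, 12 mm in diameter, 25 mm high, standing on the bar's top face (94 mm above the bench), 82 mm from the lever's pivot
- lever_hinge (a point): point on the lever's pivot axis (vertical), at the height of the pin's centre
- turntable (a joint): angle (rad) of the turntable about its vertical axis, anticlockwise seen from above; 0 (or any whole turn, 2 pi) = pocket in line with the pointer. Friction 0.25 N m, stays where left; it can turn freely past a full turn either way
- axis_top (a point): centre of the turntable, on its axis, 40 mm above the bench. The turntable is a white disc 290 mm in diameter, its top 34 mm above the bench; besides pocket and post it carries three fixed capped pots 39 mm wide and 28 mm high, centred 102 mm from the axis
- post: upright round steel post for turning and holding the turntable, 18 mm in diameter and 50 mm high, free to spin about its own axis, mounted on the turntable opposite the pocket, 115 mm from the axis; origin at the centre of its foot, on the turntable's top (34 mm above the bench)
- pointer (a point): tip of the fixed steel pointer that stands beside the turntable's rim on the stand's foot, 155 mm from the turntable's axis, 38 mm above the bench, on the side towards the robot; its x points outward from the turntable's axis
- round_block: loose round aluminium block, 34 mm in diameter, 46 mm high, standing; not to be used; origin at the centre of its underside
- small_block: loose small aluminium block 26 x 26 mm, 28 mm high; not to be used; origin at the centre of its underside
- hammer: loose small hammer, 220 mm long, lying beyond the stand; leave it alone
- tub: loose white plastic tub, 90 mm wide at the rim, 75 mm high; leave it alone; origin at the centre of its underside
- flux_jar: loose glass jar, 54 mm in diameter, 65 mm high; leave it alone; origin at the centre of its underside
- file: loose hand tool with a black handle, 180 mm long, lying at the right; leave it alone
There are look-alikes about, which are no part of the job. Leave any orange look-alike of the part that bears block_centre alone.

How it is judged:
By the outcome, as a careful person would: the job done as asked, in the order asked, and still so for the second after the job is handed in, while the arm keeps its last pose, push and grip.
It also fails if it takes over 72 s, if anything falls off the work surface, if the arm or the gripper's body presses on something with over 40 N, if the wrist force passes 120 N, or if a joint passes its speed limit or range.

### The arm

A 6-joint arm with a two-finger parallel gripper is mounted at the origin on the work surface. World frame = base frame: x ahead of the robot, y to its left, z up, the work surface at z = 0. Lengths are in m, angles in degrees, forces in N, time in s.
With the tool pointing down it reaches from about 0.25 to 0.725 m from the base axis. Payload 9.7 kg.
Tool frame: the origin (TCP) lies on the centre line of the jaws, within the pads' length; the fingertips stand tip_reach ahead of it and the grasp point (between the pads) lies 2 mm behind it (tip_reach is the distance from the TCP to the fingertips, in m); z points along the fingers, y is the direction in which the jaws open and shut (so a half turn about z gives the same grasp; the last joint's range is limited). The gripper opens to 85 mm and grips with 20 to 120 N. Pads are 22 mm wide; open, the fingers measure 114 mm over their backs; the gripper's body (76 mm by 85 mm) begins 54 mm behind the grasp point. The pads swing forward as they close: fully open they stand 13 mm farther back than shut.
Start: joints at [64.973, 4.979, 10.078, 95.1, 0, 90], TCP at [0.233, 0.498, 0.248] pointing down, gripper open.
Joint ranges: [-179.16, 179.16], [-48.56, 103.87], [-65.8, 70.77], [-126.05, 130.52], [-82.76, 87.17], [-180, 180]. Speed limits (degrees/s): [127.2, 127.2, 147.25, 180, 180, 180].

### API

Orientations are given as [roll, pitch, yaw] about the fixed x, y, z axes, in that order (R = Rz(yaw) Ry(pitch) Rx(roll)).
In Python, from workcell import get_obs, camera, calibration, job_done, tip_reach gives the robot as it stands.
- The arm moves only by the tool apply_moves, never from a script. Its argument "rows" is a list of rows, each a list of 7 numbers: the shift along the world's x, y, z in mm, then the turn, a rotation vector about the world's x, y, z in degrees, then the closure, from 0 (fully open) to 1 (shut). A call has 1 to 20 rows; each row shifts and turns the commanded pose from where the row before left it; what a row does not reach is not made up. A row lasts 1/8 s, in which the tool goes at most 62.5 mm and 10.7 degrees, less where a joint would pass 70% of its speed; a pose out of reach is approached as far as the arm can. A call with a gripper value outside its range is refused whole. The fingers move at their own pace and stop on an object; "grip_force" is the grip in N (left out, the last holds). Time passes only in rows, so rows that do not move let the fingers close. It gives the time, the measured TCP pose, the force and the opening at its end, in the units of the state.
- get_obs(): the state, without advancing time (a new reading comes with each control period).
- camera(name): name is "scene" or "side" or "wrist"; returns the picture (400x640x3 uint8, red, green, blue); there is no depth.
- calibration(name): a dict with "intrinsics" (3x3 intrinsics, pixels), "T" (4x4, takes a point from camera to world coordinates); the wrist camera has in their place "mount" (4x4, takes a point from camera to tool coordinates, whose origin is the TCP and whose axes are the flange's). Camera axes: x right, y down, z forward; pixel columns grow to the right and rows downward; lengths in m; the calibration is good to about 2 mm. The wrist camera is an equidistant fisheye: a pixel r from the principal point sees the ray r / f radians off the axis. A picture is of the moment at which its call begins: read the wrist's pose just before it. calibration takes no time and is no camera call.
- job_done(): hands the job in, once; it reports no verdict.
The state is a dict: "time": time; "q": joint angles; "qd": joint speeds; "joint_efforts": joint torques, N m; "ee_pos": TCP position; "tcp_rot": TCP orientation; "wrist_force": force on the tool from outside, world axes, zero at the start; "torque": the same for the moment, N m; "opening": finger opening in m.
Only numpy, scipy, OpenCV 4.12 (cv2) and the standard library are available. Lean on these libraries where they do the work, as an engineer would, in place of code of your own. Each camera call takes 0.05 s, during which the arm holds its last target.

## Working session

There is one attempt and no reset: what is moved stays moved. The work goes in short steps, Python scripts to look and compute and a tool call to move; the robot and the scene stay as the last step left them, time stands still between calls to the robot, and variables do not carry over. Pictures are saved under pics/ and viewed, and the job is handed in when it is done.

Besides the shell and the picture viewer there is one more tool, called after ">>>" as name([rows], argument=value, ...), one row to a line, values as JSON. apply_moves: Moves the arm, as the interface text tells. Its arguments: {"type":"object","properties":{"rows":{"type":"array","items":{"type":"array","items":{"type":"number"}}},"grip_force":{"type":"number"}},"required":["rows"]}

```bash
ls; mkdir -p pics
python3 - <<'E'
from workcell import get_obs, camera, calibration, job_done, tip_reach
import cv2
print(tip_reach if not callable(tip_reach) else tip_reach())
for n in ("scene","side","wrist"):
    o=get_obs(); im=camera(n); cv2.imwrite(f"pics/{n}0.png",im[:,:,::-1]); print(n,calibration(n))
print(o)
E
```

```text
pics
0.017
scene {'intrinsics': array([[443.63605726,   0.        , 314.68810481],
       [  0.        , 443.63605726, 199.83894826],
       [  0.        ,   0.        ,   1.        ]]), 'T': array([[-0.49813075,  0.68287252, -0.53436961,  1.2448578 ],
       [ 0.86698734,  0.38222461, -0.31974568,  0.39170905],
       [-0.01409632, -0.62256684, -0.78243966,  1.08630869],
       [ 0.        ,  0.        ,  0.        ,  1.        ]])}
side {'intrinsics': array([[479.52223499,   0.        , 321.53115906],
       [  0.        , 479.52223499, 203.0475569 ],
       [  0.        ,   0.        ,   1.        ]]), 'T': array([[ 0.86325039, -0.25461252,  0.43585689, -0.06451034],
       [-0.50438958, -0.46887394,  0.72508508, -1.13018716],
       [ 0.01974619, -0.84577165, -0.53317952,  0.8948087 ],
       [ 0.        ,  0.        ,  0.        ,  1.        ]])}
wrist {'intrinsics': array([[309.70691629,   0.        , 319.2390378 ],
       [  0.        , 309.70691629, 203.29017243],
       [  0.        ,   0.        ,   1.        ]]), 'mount': array([[-7.68863750e-04, -9.61239084e-01, -2.757151
[... 241 characters left out ...]
+00,  0.00000000e+00,
         1.00000000e+00]])}
{'time': 0.1, 'q': array([ 6.49730193e+01,  5.00863491e+00,  1.00391368e+01,  9.51004436e+01,
       -8.12139029e-04,  8.99981179e+01]), 'qd': array([ 0.03185075, -0.11473076,  0.18515532,  0.00542851,  0.12656163,
        0.01693292]), 'joint_efforts': array([-4.76948790e-04, -5.21563268e+01,  4.65654159e+01,  1.60611916e-02,
        5.03337617e-05,  2.44888798e-05]), 'ee_pos': array([0.23259785, 0.49818609, 0.24764866]), 'tcp_rot': array([-1.79930058e+02,  8.09840959e-04,  1.54974902e+02]), 'wrist_force': array([ 1.34781818, -0.86282737, -0.55712326]), 'torque': array([ 0.03003143,  0.04728233, -0.02263177]), 'opening': 0.08516845078799903}
```

View pics/scene0.png

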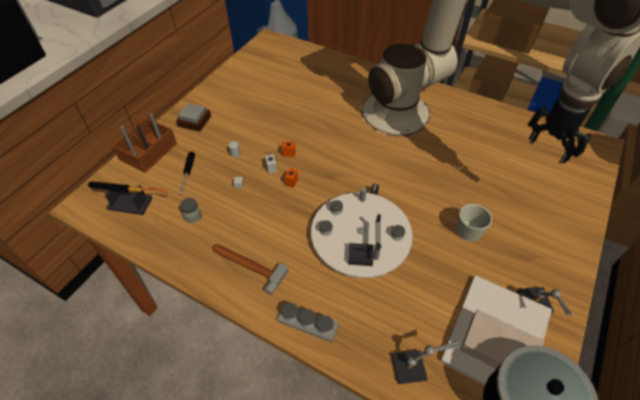

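View pics/side0.png

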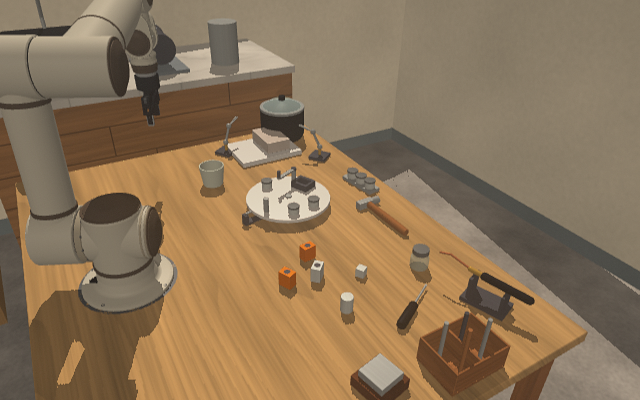

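View pics/wrist0.png

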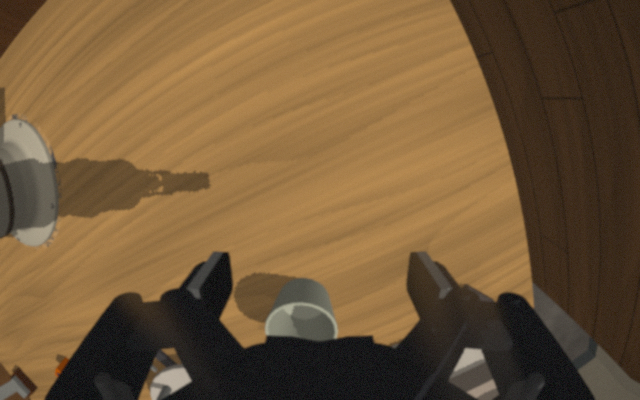

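The scene view shows these candidates for the block, with scene pixels:
- Silver block with a dark disc at (270,163).
- Orange look-alikes at (288,148) and (291,177).
- Round block at (234,149).
- Small block at (238,182).

The silver one matches the description. I'll check it in close crops.

```bash
cat > h.py <<'E'
from workcell import get_obs, camera, calibration, tip_reach
import numpy as np, cv2
from scipy.spatial.transform import Rotation as Rn
C={n:calibration(n) for n in("scene","side","wrist")}
def plane(n,uv,z,o=None):
    c,d=ray(n,uv,o); return c+d*(z-c[2])/d[2]
def wT(o):
    T=np.eye(4);T[:3,:3]=Rn.from_euler('xyz',o['tcp_rot'],degrees=True).as_matrix();T[:3,3]=o['ee_pos']
    return T@C['wrist']['mount']
def ray(n,uv,o=None):
    K=C[n]['intrinsics'];x=(uv[0]-K[0,2])/K[0,0];y=(uv[1]-K[1,2])/K[1,1]
    if n=='wrist':
        r=np.hypot(x,y);d=np.array([np.sin(r)*x/r,np.sin(r)*y/r,np.cos(r)]);T=wT(o)
    else: d=np.array([x,y,1.]);T=C[n]['T']
    return T[:3,3],T[:3,:3]@d
def proj(n,p,o=None):
    T=wT(o) if n=='wrist' else C[n]['T'];q=T[:3,:3].T@(np.array(p)-T[:3,3]);K=C[n]['intrinsics']
    if n=='wrist':
        r=np.arctan2(np.hypot(q[0],q[1]),q[2]);s=r/np.hypot(q[0],q[1]);x,y=q[0]*s,q[1]*s
    else: x,y=q[0]/q[2],q[1]/q[2]
    return np.array([K[0,0]*x+K[0,2],K[1,1]*y+K[1,2]])
def tri(u,v):
    a,d=ray('scene',u);b,e=ray('side',v);s=np.linalg.lstsq(np.c_[d,-e],b-a,rcond=None)[0]
    return (a+d*s[0]+b+e*s[1])/2,np.linalg.norm(a+d*s[0]-b-e*s[1])
def crop(im,x0,x1,y0,y1,k,name):
    cv2.imwrite("pics/"+name,cv2.resize(im[y0:y1,x0:x1],None,fx=k,fy=k,interpolation=cv2.INTER_CUBIC))
E
python3 - <<'E'
from h import *
a=cv2.imread("pics/scene0.png");b=cv2.imread("pics/side0.png")
crop(a,220,320,130,200,7,"c1.png");crop(b,270,390,230,320,6,"c2.png")
crop(a,300,420,175,280,5.5 and 5,"c3.png");crop(b,230,350,160,240,6,"c4.png")
E
```

```text
(no output)
```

View pics/c1.png

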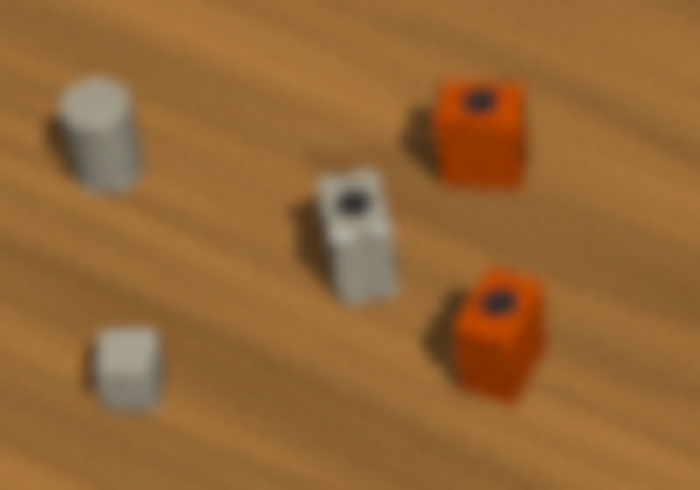

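View pics/c2.png

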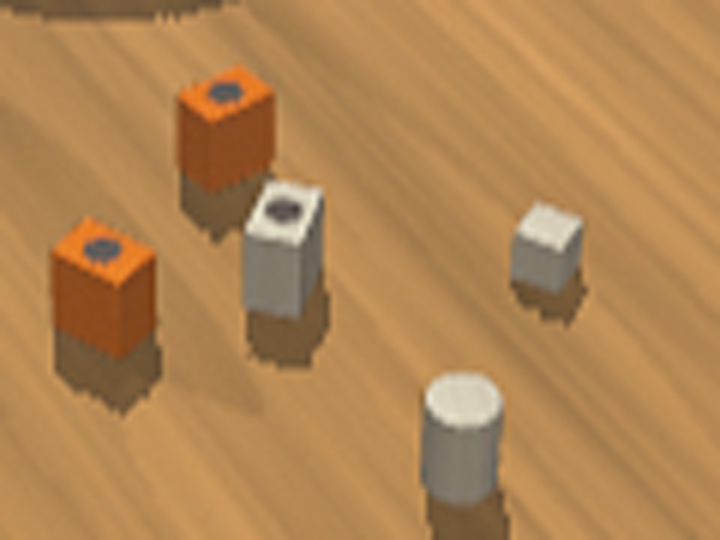

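View pics/c3.png

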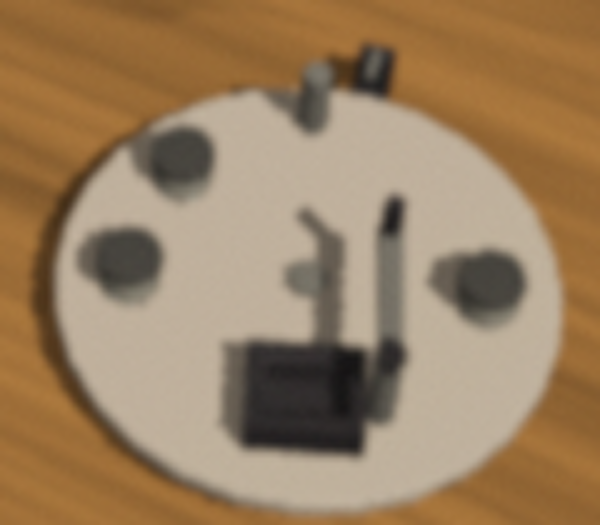

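View pics/c4.png

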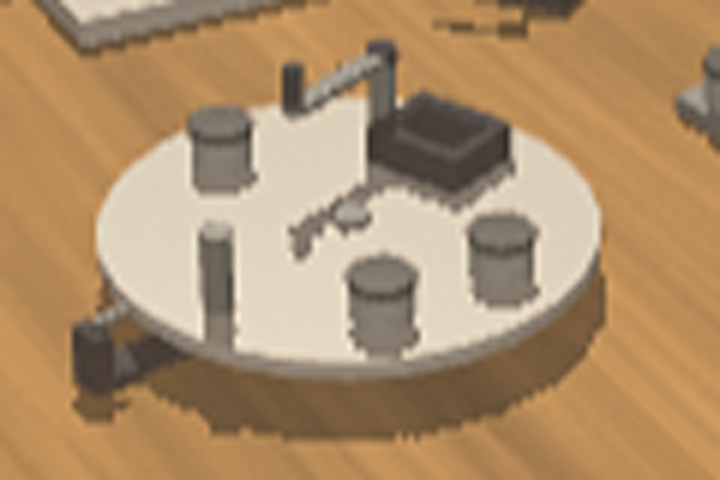

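Run:
```python
from h import *
from scipy.optimize import least_squares
P=lambda n,pts,k,x0,y0,z:[plane(n,(x0+(p[0]+.5)/k-.5,y0+(p[1]+.5)/k-.5),z) for p in pts]
np.set_printoptions(precision=4,suppress=True)
# block
a=P('scene',[(353,203)],7,220,130,.046)[0];b=P('side',[(284,211)],6,270,230,.046)[0];print('disc',a,b)
t=P('side',[(270,182),(323,190),(300,242),(247,230)],6,270,230,.046);print('top corners side',np.array(t),np.mean(t,0))
for i in range(4):
    d=t[(i+1)%4]-t[i];print(np.linalg.norm(d),np.degrees(np.arctan2(d[1],d[0])))
t=P('scene',[(317,178),(378,170),(390,230),(330,240)],7,220,130,.046);print('top corners scene',np.array(t))
for i in range(4):
    d=t[(i+1)%4]-t[i];print(np.linalg.norm(d),np.degrees(np.arctan2(d[1],d[0])))
# disc
for n in('scene','side'):
    im=cv2.imread(f'pics/{n}0.png');hsv=cv2.cvtColor(im,cv2.COLOR_BGR2HSV)
    m=((hsv[...,1]<75)&(hsv[...,2]>150)).astype(np.uint8)
    w=np.zeros_like(m)
    if n=='scene': w[185:280,300:420]=1
    else: w[172:228,240:336]=1
    m=m*w
    nn,l,s,c=cv2.connectedComponentsWithStats(m);i=1+np.argmax(s[1:,4])
    cs,_=cv2.findContours((l==i).astype(np.uint8),cv2.RETR_EXTERNAL,cv2.CHAIN_APPROX_NONE)
    h=cv2.convexHull(max(cs,key=len))[:,0]
    p=np.array([plane(n,q,.034)[:2] for q in h])
    f=least_squares(lambda x:np.hypot(*(p-x[:2]).T)-x[2],[*p.mean(0),.145],loss='soft_l1',f_scale=.001);print(n,len(h),f.x,np.abs(f.fun).max())
pt=lambda x,y,k,x0,y0:(x0+(x+.5)/k-.5,y0+(y+.5)/k-.5)
s=lambda x,y:pt(x,y,5,300,175)
d=lambda x,y:pt(x,y,6,230,160)
for nm,u,v in[('post top',s(317,70),d(215,230)),('pin top',s(394,202),d(292,66)),('hinge',s(392,350),d(381,47)),
  ]:
    print(nm,*tri(u,v))
print('housing side',np.array(P('side',[(425,93),(512,130),(455,180),(367,133)],6,230,160,.058)))
print('housing sc',np.array(P('scene',[(248,342),(368,350),(362,440),(243,437)],5,300,175,.058)))
print('pots',P('scene',[(182,155),(128,260),(490,280)],5,300,175,.062))
```

```text
disc [ 0.4569 -0.2451  0.046 ] [ 0.4573 -0.2452  0.046 ]
top corners side [[ 0.462  -0.2238  0.046 ]
 [ 0.4807 -0.2407  0.046 ]
 [ 0.4528 -0.2676  0.046 ]
 [ 0.4358 -0.2487  0.046 ]] [ 0.4578 -0.2452  0.046 ]
0.025213980434245328 -42.332826993651125
0.038761299563336515 -136.0858186133173
0.025393896258290683 131.75918900161653
0.03615667526135836 43.57185071069929
top corners scene [[ 0.4516 -0.2687  0.046 ]
 [ 0.4334 -0.2466  0.046 ]
 [ 0.4629 -0.2207  0.046 ]
 [ 0.4816 -0.2414  0.046 ]]
0.02862421719741406 129.55200119850966
0.03929632495419032 41.251805728997375
0.027856315484515715 -47.84909742467366
0.040589601386503506 -137.67711006531283
scene 42 [0.5615 0.1353 0.144 ] 0.0019703256742859554
side 26 [0.5584 0.132  0.1443] 0.03208994999662404
post top [0.455  0.085  0.0844] 0.0007205184938645637
pin top [0.5451 0.173  0.1187] 0.0004076517280339724
hinge [0.6185 0.2075 0.0966] 0.0009232468073446946
housing side [[0.6479 0.2071 0.058 ]
 [0.6717 0.1434 0.058 ]
 [0.6146 0.1087 0.058 ]
 [0.5952 0.1805 0.058 ]]
housing sc [[0.6276 0.1297 0.058 ]
 [0.6001 0.1892 0.058 ]
 [0.653  0.2106 0.058 ]
 [0.6823 0.1547 0.058 ]]
pots [array([0.5336, 0.0381, 0.062 ]), array([0.6143, 0.0469, 0.062 ]), array([0.5274, 0.2294, 0.062 ])]
```

The silver block with the dark disc, centre ≈ (0.457, -0.245), long axis ≈ 42-43°, is the one to take. Its edges come out near 28×40, and the disc agrees in both views. Turntable axis ≈ (0.560, 0.134) and pocket direction ≈ 25°. The post radius (116 mm), hinge-to-pin distance (82 mm) and their heights all fit. Next I'll place the oranges and the pointer.

Run:
```python
from h import *
np.set_printoptions(precision=4,suppress=True)
pt=lambda x,y,k,x0,y0:(x0+(x+.5)/k-.5,y0+(y+.5)/k-.5)
for nm,u,v in[('or1',(480,101),(103,250)),('or2',(500,302),(226,92)),('round',(97,100),(463,400)),('small',(128,350),(548,225))]:
    print(nm,*tri(pt(*u,7,220,130),pt(*v,6,270,230)))
print('ptr head',tri(pt(377,60,5,300,175),pt(95,328,6,230,160)))
a=cv2.imread("pics/scene0.png");b=cv2.imread("pics/side0.png")
crop(a,345,390,178,208,14,"c5.png");crop(b,236,270,205,235,16,"c6.png")
```

```text
or1 [ 0.3719 -0.2293  0.0462] 0.0008916475159402869
or2 [ 0.4769 -0.1532  0.0463] 0.0012379552080310201
round [ 0.4608 -0.3898  0.0465] 0.0016461080601320322
small [ 0.5706 -0.2948  0.0283] 0.0012876566323810927
ptr head (array([0.3891, 0.0988, 0.034 ]), np.float64(0.0007733140835664869))
```

View pics/c5.png

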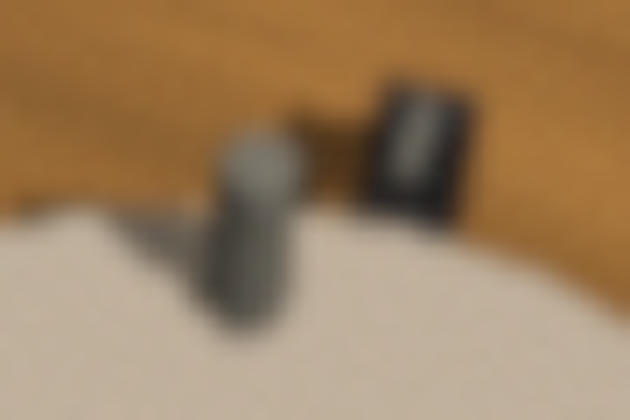

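View pics/c6.png

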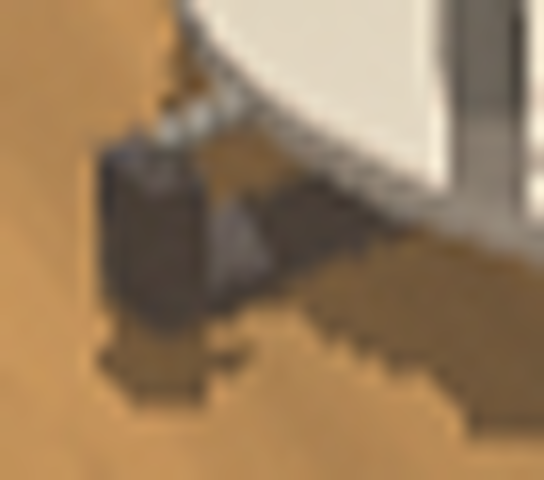

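>>> apply_moves([
  [15, -50, 0, 0, 0, -7.5, 0],
  [15, -50, 0, 0, 0, -7.5, 0],
  [15, -50, 0, 0, 0, -7.5, 0],
  [15, -50, 0, 0, 0, -7.5, 0],
  [15, -50, 0, 0, 0, -7.5, 0],
  [15, -50, 0, 0, 0, -7.5, 0],
  [15, -50, 0, 0, 0, -7.5, 0],
  [15, -50, 0, 0, 0, -7.5, 0],
  [15, -50, 0, 0, 0, -7.5, 0],
  [15, -50, 0, 0, 0, -7.5, 0],
  [15, -50, 0, 0, 0, -7.5, 0],
  [15, -50, 0, 0, 0, -7.5, 0],
  [15, -50, 0, 0, 0, -7.5, 0],
  [15, -50, 0, 0, 0, -7.5, 0],
  [15, -50, 0, 0, 0, -7.5, 0],
  [0, 0, -60, 0, 0, 0, 0],
  [0, 0, -40, 0, 0, 0, 0],
  [0, 0, 0, 0, 0, 0, 0],
  [0, 0, 0, 0, 0, 0, 0],
], grip_force=40)

```text
time: 2.52
ee_pos: [0.4582, -0.2518, 0.1501]
tcp_rot: [179.9, -0.0, 42.5]
wrist_force: [0.0, 0.0, -0.2]
opening: 0.0854
```

Run:
```python
from h import *
o=get_obs();im=camera('wrist');print(o['time'],o['q'],o['ee_pos'],o['tcp_rot'],o['opening'],o['wrist_force'])
cv2.imwrite('pics/w1.png',im[:,:,::-1]); import pickle;pickle.dump(o,open('o1.pkl','wb'))
```

```text
2.525 [-2.87922529e+01  3.14939102e-01 -5.61270682e+00  8.39686840e+01
  7.34630933e-05  1.08721698e+02] [ 0.45817553 -0.25180307  0.15012354] [ 1.79901839e+02 -3.33447116e-02  4.24860780e+01] 0.08537003725133453 [ 0.00968791  0.0332648  -0.22495384]
```

View pics/w1.png

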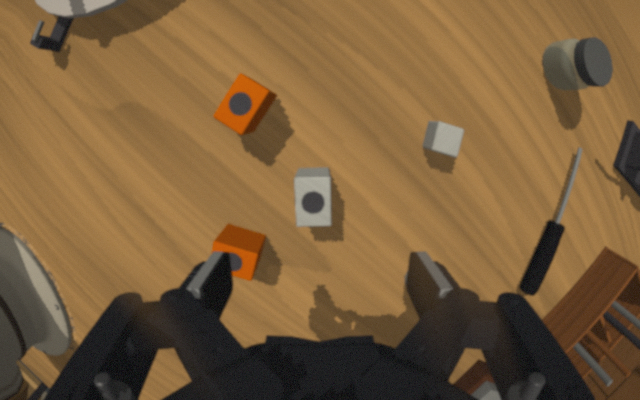

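The wrist view shows the silver block at about (313,200), free between the fingers. The nearest orange is at (238,250).

Run:
```python
from h import *
import pickle;o=pickle.load(open('o1.pkl','rb'));im=cv2.imread('pics/w1.png');hsv=cv2.cvtColor(im,cv2.COLOR_BGR2HSV)
m=((hsv[...,1]<45)&(hsv[...,2]>165)).astype(np.uint8);m[:, :290]=0;m[:,340:]=0;m[:165]=0;m[235:]=0
c=max(cv2.findContours(m,0,2)[0],key=cv2.contourArea);print(cv2.boundingRect(c))
p=np.array([plane('wrist',q[0],.046,o)[:2] for q in c],np.float32)*1000
print(cv2.minAreaRect(p))
d=(hsv[...,2]<110).astype(np.uint8);d[:, :300]=0;d[:,326:]=0;d[:188]=0;d[216:]=0
c=max(cv2.findContours(d,0,2)[0],key=cv2.contourArea);M=cv2.moments(c);uv=(M['m10']/M['m00'],M['m01']/M['m00']);print(uv,plane('wrist',uv,.046,o))
```

```text
(296, 177, 33, 23)
((466.3011474609375, -237.07467651367188), (17.222274780273438, 24.497760772705078), 42.43443298339844)
(312.5823699421965, 202.0650289017341) [ 0.45840668 -0.24482402  0.046     ]
```

>>> apply_moves([
  [0, 6.8, 0, 0, 0, 0, 0],
  [0, 0, -40, 0, 0, 0, 0],
  [0, 0, -40, 0, 0, 0, 0],
  [0, 0, -20, 0, 0, 0, 0],
  [0, 0, -9.5, 0, 0, 0, 0.3],
  [0, 0, 0, 0, 0, 0, 0.7],
  [0, 0, 0, 0, 0, 0, 1],
  [0, 0, 0, 0, 0, 0, 1],
  [0, 0, 0, 0, 0, 0, 1],
  [0, 0, 0, 0, 0, 0, 1],
  [0, 0, 0, 0, 0, 0, 1],
], grip_force=50)

```text
time: 3.95
ee_pos: [0.4585, -0.2452, 0.0403]
tcp_rot: [179.9, -0.1, 42.5]
wrist_force: [-0.1, 0.6, 6.4]
opening: 0.0272
```

Run:
```python
from h import *
o=get_obs();im=camera('wrist');print(o['time'],o['ee_pos'],o['tcp_rot'],o['opening'],o['wrist_force'])
cv2.imwrite('pics/w2.png',im[:,:,::-1])
s=camera('side');crop(s,240,390,170,300,4,'s2.png') if 0 else cv2.imwrite('pics/s2.png',cv2.resize(s[190:310,240,None] if 0 else s[190:310,240:390,::-1],None,fx=5,fy=5))
```

```text
3.95 [ 0.45851271 -0.24523386  0.04033704] [ 1.79866422e+02 -5.63908271e-02  4.24733769e+01] 0.027201778290661782 [-0.08253014  0.56283017  6.37184295]
```

View pics/w2.png

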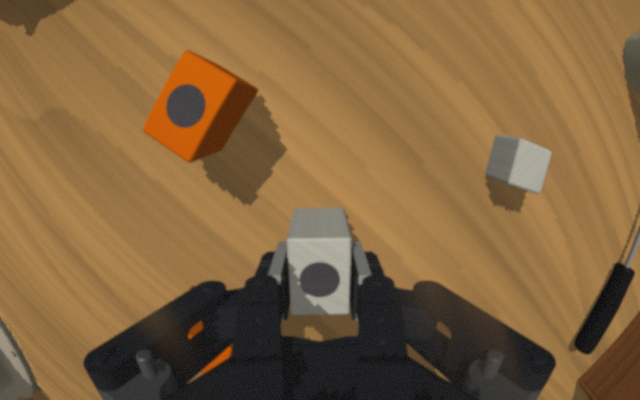

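View pics/s2.png

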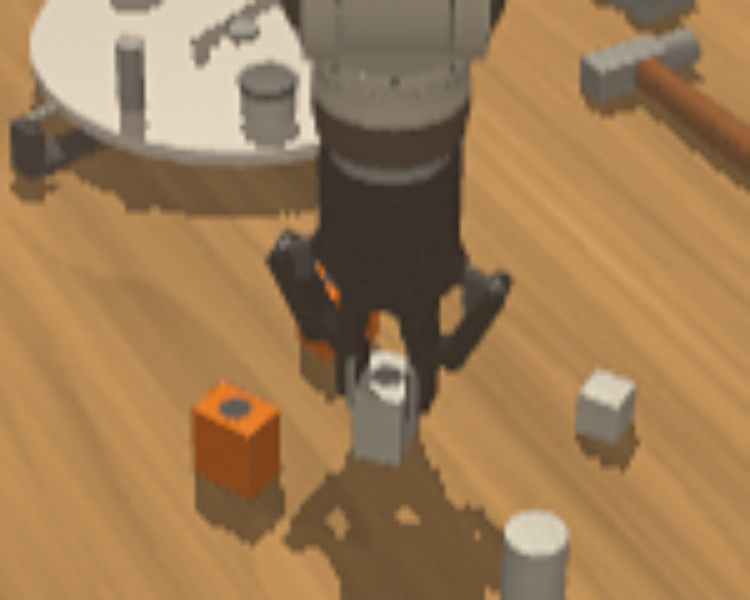

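Grip confirmed: opening 27 mm, and the block is upright between the pads. Now I'll lift and carry it over the pocket.

>>> apply_moves([
  [0, 0, 15, 0, 0, 0, 1],
  [0, 0, 45, 0, 0, 0, 1],
  [0, 0, 60, 0, 0, 0, 1],
  [18, 41.5, 0, 0, 0, 7.25, 1],
  [18, 41.5, 0, 0, 0, 7.25, 1],
  [18, 41.5, 0, 0, 0, 7.25, 1],
  [18, 41.5, 0, 0, 0, 7.25, 1],
  [18, 41.5, 0, 0, 0, 7.25, 1],
  [18, 41.5, 0, 0, 0, 7.25, 1],
  [18, 41.5, 0, 0, 0, 7.25, 1],
  [18, 41.5, 0, 0, 0, 7.25, 1],
  [18, 41.5, 0, 0, 0, 7.25, 1],
  [18, 41.5, 0, 0, 0, 7.25, 1],
  [0, 0, 0, 0, 0, 0, 1],
  [0, 0, 0, 0, 0, 0, 1],
])

```text
time: 5.92
ee_pos: [0.6375, 0.17, 0.1591]
tcp_rot: [-180.0, 0.0, 114.9]
wrist_force: [0.4, -0.2, -1.3]
opening: 0.0271
```

Run:
```python
from h import *
o=get_obs();im=camera('wrist');print(o['time'],o['q'],o['ee_pos'],o['tcp_rot'],o['opening'],o['wrist_force'])
cv2.imwrite('pics/w3.png',im[:,:,::-1]); import pickle;pickle.dump(o,open('o3.pkl','wb'))
```

```text
5.925 [ 1.49365500e+01  1.94795900e+01  1.71910161e+01  8.77341709e+01
 -1.70406685e-02  7.99970036e+01] [0.63748391 0.16997439 0.15910787] [-1.79974641e+02  1.28308598e-02  1.14939553e+02] 0.027113242091876797 [ 0.36554213 -0.19104655 -1.29200077]
```

View pics/w3.png

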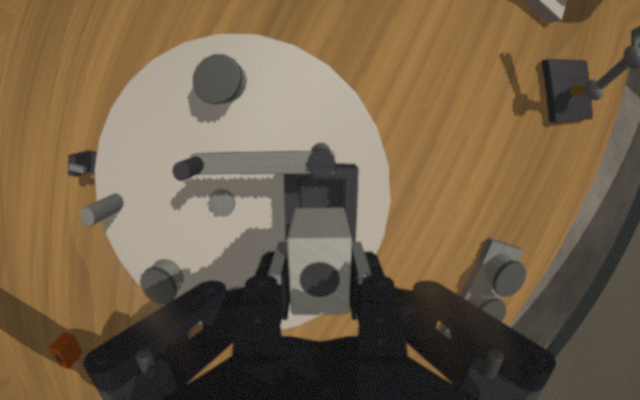

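Run:
```python
from h import *
a=cv2.imread("pics/w3.png");crop(a,260,380,135,265,5,"c7.png" );crop(a,60,250,130,240,4,"c8.png")
```

```text
(no output)
```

View pics/c7.png

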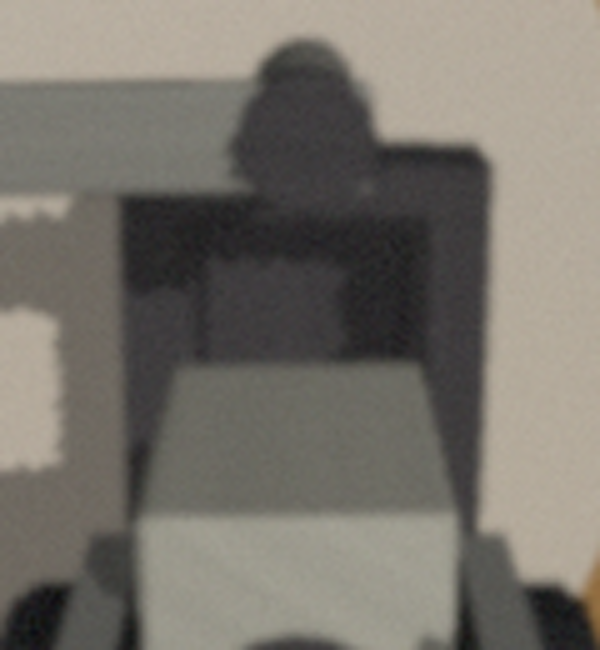

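View pics/c8.png

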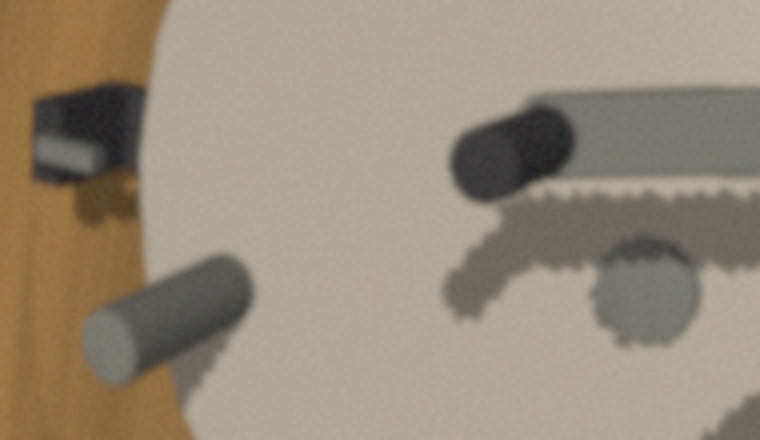

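```bash
cat > m3.py <<'E'
from h import *
import pickle
from scipy.optimize import least_squares
np.set_printoptions(precision=4,suppress=True)
o=pickle.load(open('o3.pkl','rb'));im=cv2.imread('pics/w3.png')
q=lambda x,y:(260+(x+.5)/5-.5,135+(y+.5)/5-.5)
r=lambda x,y:(60+(x+.5)/4-.5,130+(y+.5)/4-.5)
W=lambda uv,z:plane('wrist',uv,z,o)
hsv=cv2.cvtColor(im,cv2.COLOR_BGR2HSV)
m=((hsv[...,1]<70)&(hsv[...,2]>130)).astype(np.uint8);m[285:]=0
n,l,s,_=cv2.connectedComponentsWithStats(m);i=l[120,150];c=max(cv2.findContours((l==i).astype(np.uint8),0,1)[0],key=len)
h=cv2.convexHull(c)[:,0];h=h[h[:,1]<280]
p=np.array([W(x,.034)[:2] for x in h])
f=least_squares(lambda x:np.hypot(*(p-x[:2]).T)-x[2],[.56,.134,.145],loss='soft_l1',f_scale=.001);print('disc',f.x,len(h),np.median(abs(f.fun)))
ax=f.x[:2]
print('cap .040',W(r(645,292),.040))
L=[W(q(122,210),.058),W(q(130,480),.058)];R=[W(q(490,180),.058),W(q(478,510),.058)];T=W(q(475,152),.058)
print('left',L,'right',R,'top',T)
for a in(L,R):
    d=a[0]-a[1];print('dir',np.degrees(np.arctan2(d[1],d[0])))
u=np.array([np.cos(np.radians(25)),np.sin(np.radians(25))]);v=np.array([-u[1],u[0]])
print('rad L,R',[(x[:2]-ax)@u for x in L+R],'y top',(T[:2]-ax)@v)
print('pocket mouth y edge', (W(q(400,215),.058)[:2]-ax)@v)
hg=W(q(305,135),.097);print('hinge top? ',hg,hg[:2]-ax,(hg[:2]-ax)@u,(hg[:2]-ax)@v)
pn=W(r(490,165),.119);ps=W(r(112,345),.084);pt=W(r(103,160),.038)
print('pin',pn,'post',ps,np.hypot(*(ps[:2]-ax)),np.degrees(np.arctan2(*(ps[:2]-ax)[::-1])))
print('ptr',pt,np.hypot(*(pt[:2]-ax)),np.degrees(np.arctan2(*(pt[:2]-ax)[::-1])),W(r(38,150),.038))
# block bottom in hand: disc centre and front bottom edge
print('block top front edge',W(q(135,512),o['ee_pos'][2]+.0055),W(q(460,515),o['ee_pos'][2]+.0055))
print('block bot front edge',W(q(175,365),o['ee_pos'][2]-.0405),W(q(420,363),o['ee_pos'][2]-.0405))
print('tcp',o['ee_pos'])
E
python3 m3.py
```

```text
disc [0.5612 0.1347 0.1437] 51 0.0002437218849616063
cap .040 [0.5612 0.1348 0.04  ]
left [array([0.6025, 0.182 , 0.058 ]), array([0.6206, 0.1428, 0.058 ])] right [array([0.6504, 0.2093, 0.058 ]), array([0.6726, 0.1613, 0.058 ])] top [0.6465 0.2121 0.058 ]
dir 114.76648484547385
dir 114.79184182267771
rad L,R [np.float64(0.05741501315709838), np.float64(0.05723923822216964), np.float64(0.11239038007079531), np.float64(0.11219845647343205)] y top 0.03412699257305668
pocket mouth y edge 0.02453216593704336
hinge top?  [0.6201 0.2088 0.097 ] [0.0589 0.0741] 0.08465782262435731 0.042285437974191424
pin [0.5475 0.1744 0.119 ] post [0.4583 0.0881 0.084 ] 0.11302543815570384 -155.64981633411992
ptr [0.4108 0.1023 0.038 ] 0.15389949718807977 -167.87099987500025 [0.3864 0.0953 0.038 ]
block top front edge [0.6161 0.1829 0.1646] [0.641  0.1941 0.1646]
block bot front edge [0.6164 0.1819 0.1186] [0.6412 0.1937 0.1186]
tcp [0.6375 0.17   0.1591]
```

The axis from the disc fit and from its cap agree at (0.561, 0.135), with the pocket at 24.8°. The block in the hand is about 1.1 mm short radially. I'll shift it and lower gently.

>>> apply_moves([
  [1.1, 0.4, -25, 0, 0, 0, 1],
  [0, 0, -25, 0, 0, 0, 1],
  [0, 0, -4, 0, 0, 0, 1],
  [0, 0, 0, 0, 0, 0, 1],
  [0, 0, -4, 0, 0, 0, 1],
  [0, 0, -4, 0, 0, 0, 1],
  [0, 0, -4, 0, 0, 0, 1],
  [0, 0, 0, 0, 0, 0, 1],
])

```text
time: 6.98
ee_pos: [0.6385, 0.1705, 0.0923]
tcp_rot: [-180.0, -0.0, 115.0]
wrist_force: [0.0, -0.4, -1.3]
opening: 0.0269
```

Run:
```python
from h import *
o=get_obs();print(o['time'],o['ee_pos'],o['tcp_rot'],o['opening'],o['wrist_force'],o['torque'])
im=camera('wrist');crop(im[:,:,::-1],160,480,120,360,2.5,'w4.png')
s=camera('scene');crop(s[:,:,::-1],300,420,175,280,5,'s4.png')
```

```text
6.975 [0.63851763 0.17053983 0.09225855] [-1.79953868e+02 -6.35329541e-03  1.14977769e+02] 0.026901284964873554 [ 0.04147932 -0.42030383 -1.32578592] [-0.00107081  0.05179456 -0.04739153]
```

View pics/w4.png

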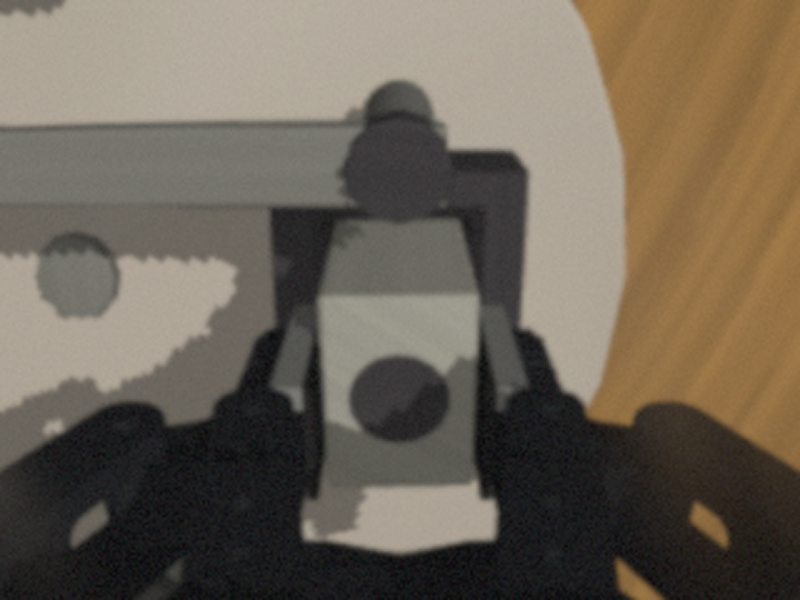

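View pics/s4.png

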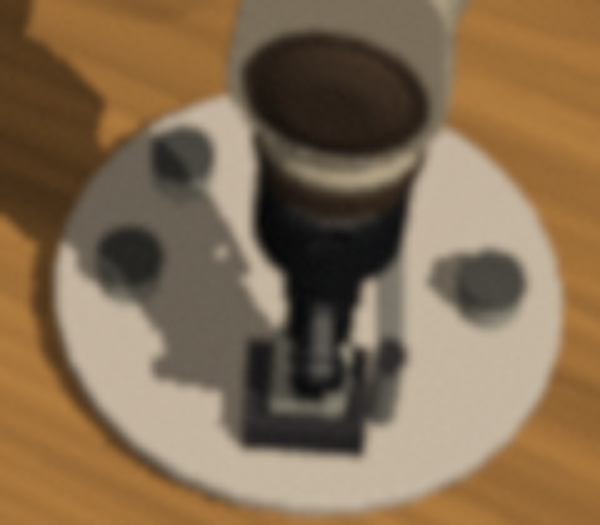

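The block has entered the pocket mouth with no contact force: its bottom is at about 52 mm and the mouth is at 58. Lowering the last 14 mm.

>>> apply_moves([
  [0, 0, -4, 0, 0, 0, 1],
  [0, 0, -4, 0, 0, 0, 1],
  [0, 0, -3, 0, 0, 0, 1],
  [0, 0, -2, 0, 0, 0, 1],
  [0, 0, -1, 0, 0, 0, 1],
  [0, 0, 0, 0, 0, 0, 1],
])

```text
time: 7.82
ee_pos: [0.6387, 0.1705, 0.0788]
tcp_rot: [-180.0, 0.0, 115.0]
wrist_force: [0.1, -0.1, -2.3]
opening: 0.027
```

>>> apply_moves([
  [0, 0, -0.7, 0, 0, 0, 1],
  [0, 0, -0.5, 0, 0, 0, 1],
  [0, 0, 0, 0, 0, 0, 1],
])

```text
time: 8.2
ee_pos: [0.6389, 0.1706, 0.0784]
tcp_rot: [180.0, 0.0, 115.0]
wrist_force: [-2.3, -0.8, 5.3]
opening: 0.0275
```

Contact with the floor shows at the seated height: TCP z 78.4 mm against the expected 78.3. Releasing and rising.

>>> apply_moves([
  [0, 0, 0, 0, 0, 0, 0.5],
  [0, 0, 0, 0, 0, 0, 0.5],
  [0, 0, 0, 0, 0, 0, 0.5],
  [0, 0, 0, 0, 0, 0, 0.5],
  [0, 0, 20, 0, 0, 0, 0.5],
  [0, 0, 40, 0, 0, 0, 0.5],
  [0, 0, 30, 0, 0, 0, 0.5],
  [-15, -30, 0, 0, 0, 0, 0.5],
  [0, 0, 0, 0, 0, 0, 0.5],
  [0, 0, 0, 0, 0, 0, 0.5],
])

```text
time: 9.45
ee_pos: [0.624, 0.1408, 0.1685]
tcp_rot: [179.9, -0.0, 115.0]
wrist_force: [-0.4, -0.2, 0.1]
opening: 0.0429
```

Run:
```python
from h import *
import pickle
o=get_obs();print(o['time'],o['ee_pos'],o['tcp_rot'],o['opening'],o['wrist_force'])
im=camera('wrist')[:,:,::-1];pickle.dump(o,open('o5.pkl','wb'));cv2.imwrite('pics/w5.png',im)
crop(im,120,440,60,300,2.5,'w5c.png')
```

```text
9.45 [0.62400275 0.14079104 0.16845788] [ 1.79940058e+02 -6.85413960e-04  1.14959156e+02] 0.042904601952005045 [-0.44805848 -0.23183207  0.09950625]
```

View pics/w5c.png

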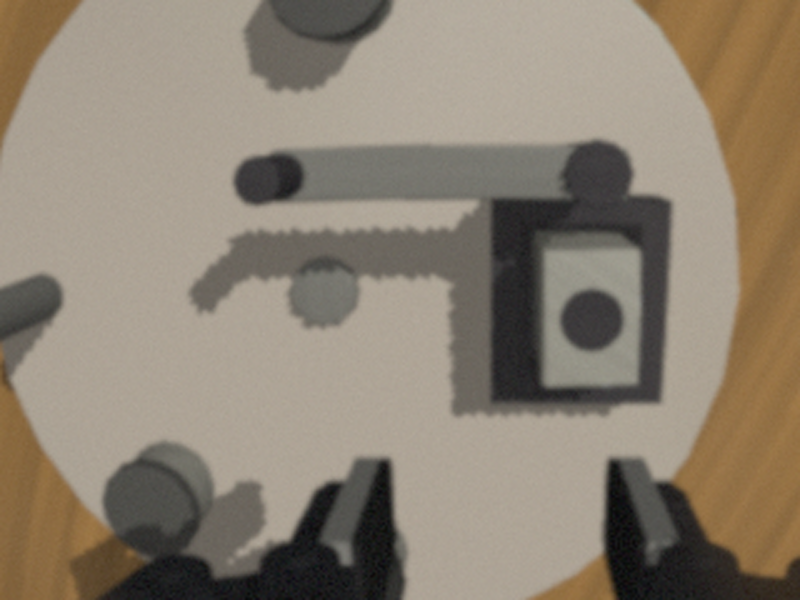

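Run:
```python
from h import *
import pickle
np.set_printoptions(precision=4,suppress=True)
o=pickle.load(open('o5.pkl','rb'))
q=lambda x,y:(120+(x+.5)/2.5-.5,60+(y+.5)/2.5-.5)
W=lambda x,y,z:plane('wrist',q(x,y),z,o)
print('disc',W(592,320,.084))
c=[W(543,250,.084),W(638,250,.084),W(638,385,.084),W(543,388,.084)];print(np.mean(c,0),[np.linalg.norm(c[i]-c[(i+1)%4]) for i in range(4)])
pn=W(258,181,.119);hg=W(598,176,.097);print('pin',pn,'pin rim foot',W(280,176,.094))
print('hinge@.097',hg,'@.1',W(598,176,.1))
H=np.array([.5612,.1347])+.085*np.array([.9078,.4195])+.042*np.array([-.4195,.9078]);print(H,np.hypot(*(pn[:2]-H)),np.degrees(np.arctan2(*(pn[:2]-H)[::-1])))
```

```text
disc [0.6387 0.1707 0.084 ]
[0.6384 0.1707 0.084 ] [np.float64(0.026337979492416463), np.float64(0.0391340437732459), np.float64(0.027514982033788812), np.float64(0.039624288997402175)]
pin [0.5469 0.1739 0.119 ] pin rim foot [0.5453 0.1732 0.094 ]
hinge@.097 [0.6207 0.2072 0.097 ] @.1 [0.6203 0.2072 0.1   ]
[0.6207 0.2085] 0.08154630692866695 -154.93001354546743
```

Block seated and centred: its top disc at (0.6387, 0.1707, z 84) matches the pocket centre (0.6384, 0.1704). Pin is at (0.5465, 0.174), with radius 82 mm, opening 1.57 rad. Next I'll cage the pin.

>>> apply_moves([
  [-9.7, 4.1, 0, 0, 0, -9.4, 0.7],
  [-9.7, 4.2, 0, 0, 0, -9.4, 0.7],
  [-9.7, 4.1, 0, 0, 0, -9.4, 0.7],
  [-9.7, 4.2, 0, 0, 0, -9.4, 0.7],
  [-9.7, 4.1, 0, 0, 0, -9.4, 0.7],
  [-9.7, 4.2, 0, 0, 0, -9.4, 0.7],
  [-9.7, 4.1, 0, 0, 0, -9.4, 0.7],
  [-9.7, 4.2, 0, 0, 0, -9.4, 0.7],
  [0, 0, 0, 0, 0, 0, 0.7],
  [0, 0, -30, 0, 0, 0, 0.7],
  [0, 0, -20, 0, 0, 0, 0.7],
  [0, 0, -2, 0, 0, 0, 0.7],
  [0, 0, 0, 0, 0, 0, 0.7],
])

```text
time: 11.12
ee_pos: [0.5466, 0.1739, 0.1162]
tcp_rot: [180.0, -0.0, 39.9]
wrist_force: [0.1, -0.6, -0.4]
opening: 0.0257
```

Run:
```python
from h import *
o=get_obs();print(o['time'],o['q'],o['ee_pos'],o['tcp_rot'],o['opening'],o['wrist_force'])
im=camera('wrist')[:,:,::-1]
crop(im,160,480,120,360,2.5,'w6.png')
H=np.array([620.7,208.5]);a=np.radians(np.arange(-155,-64,7.5));p=H+82*np.c_[np.cos(a),np.sin(a)];print(np.round(np.diff(p,axis=0)*2)/2,p[-1])
```

```text
11.125 [ 1.76456529e+01  7.59779494e+00 -1.66892760e+00  8.07066383e+01
 -9.23949975e-05  1.57770341e+02] [0.54659205 0.17386823 0.11619802] [ 1.79989836e+02 -2.46242580e-02  3.98753145e+01] 0.025734224575983216 [ 0.08321153 -0.57222901 -0.41614941]
[[ 5.  -9.5]
 [ 6.5 -8.5]
 [ 7.5 -7.5]
 [ 8.5 -6.5]
 [ 9.  -5.5]
 [10.  -4.5]
 [10.5 -3. ]
 [10.5 -1.5]
 [10.5 -0. ]
 [10.5  1. ]
 [10.5  2.5]
 [10.   4. ]] [655.35469746 134.18276146]
```

View pics/w6.png

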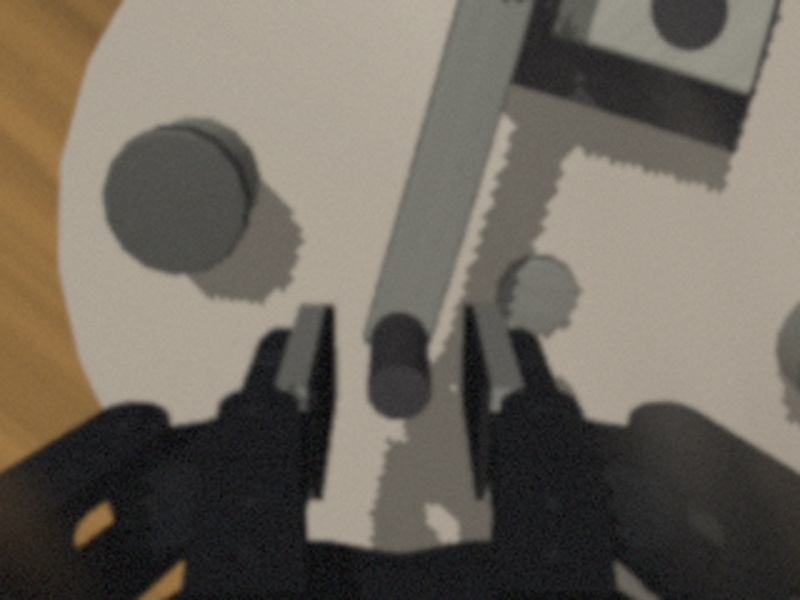

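The pin is centred between the pads at (400,370) in the crop. Swinging the lever shut.

>>> apply_moves([
  [5, -9.5, 0, 0, 0, 6.25, 0.7],
  [6.5, -8.5, 0, 0, 0, 6.25, 0.7],
  [7.5, -7.5, 0, 0, 0, 6.25, 0.7],
  [8.5, -6.5, 0, 0, 0, 6.25, 0.7],
  [9, -5.5, 0, 0, 0, 6.25, 0.7],
  [10, -4.5, 0, 0, 0, 6.25, 0.7],
  [10.5, -3, 0, 0, 0, 6.25, 0.7],
  [10.5, -1.5, 0, 0, 0, 6.25, 0.7],
  [10.5, 0, 0, 0, 0, 6.25, 0.7],
  [10.5, 1, 0, 0, 0, 6.25, 0.7],
  [10.5, 2.5, 0, 0, 0, 6.25, 0.7],
  [10, 4, 0, 0, 0, 6.25, 0.7],
  [4.5, 2, 0, 0, 0, 0, 0.7],
  [0, 0, 0, 0, 0, 0, 0.7],
])

```text
time: 12.92
ee_pos: [0.6599, 0.1369, 0.1159]
tcp_rot: [180.0, 0.0, 114.7]
wrist_force: [0.0, -0.8, 0.1]
opening: 0.0255
```

Run:
```python
from h import *
import pickle
o=get_obs();print(o['time'],o['q'],o['ee_pos'],o['tcp_rot'],o['opening'],o['wrist_force'])
im=camera('wrist')[:,:,::-1];pickle.dump(o,open('o7.pkl','wb'))
crop(im,160,480,120,360,2.5,'w7.png')
```

```text
12.925 [1.17167082e+01 2.15371202e+01 1.50741181e+01 8.35114403e+01
 1.70398280e-03 7.70513199e+01] [0.65992593 0.13687294 0.11594224] [1.79974710e+02 4.06625084e-03 1.14665388e+02] 0.025505040483524314 [ 0.03001908 -0.75146419  0.12623694]
```

View pics/w7.png

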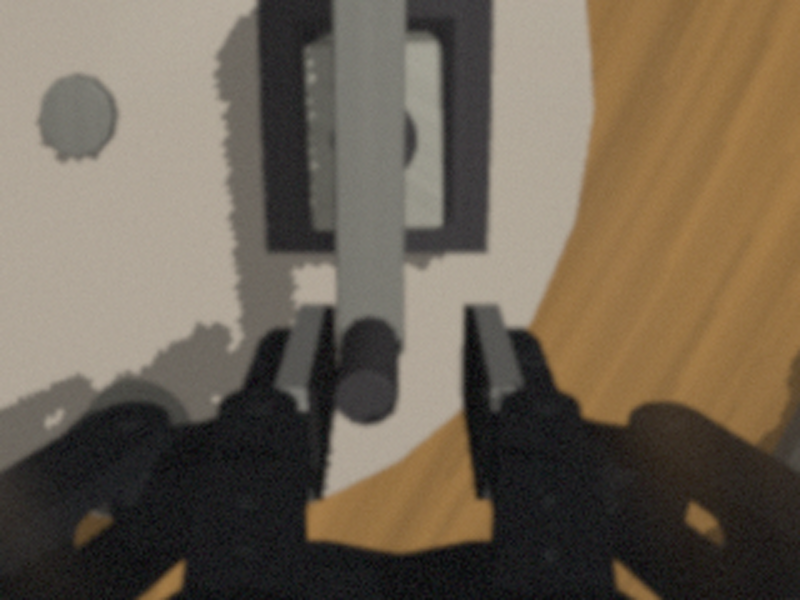

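>>> apply_moves([
  [1, 0.4, 0, 0, 0, 0, 0.7],
  [0.9, 0.4, 0, 0, 0, 0, 0.7],
  [0, 0, 0, 0, 0, 0, 0.7],
])

```text
time: 13.35
ee_pos: [0.6612, 0.1374, 0.1157]
tcp_rot: [-180.0, 0.0, 114.8]
wrist_force: [-3.8, -1.5, 2.1]
opening: 0.0258
```

The 4 N reaction, against 0.4 N of lever friction, shows the lever is at its stop. I'll back off, rise and look.

>>> apply_moves([
  [-3, -1.2, 0, 0, 0, 0, 0.7],
  [-3, -1.3, 0, 0, 0, 0, 0.7],
  [0, 0, 25, 0, 0, 0, 0.7],
  [-15, -7, 40, 0, 0, 0, 0.7],
  [-50, -20, 0, 0, 0, 0, 0.7],
  [-50, -20, 0, 0, 0, 0, 0.6],
  [0, 0, 0, 0, 0, 0, 0.5],
  [0, 0, 0, 0, 0, 0, 0.5],
])

```text
time: 14.35
ee_pos: [0.5409, 0.0881, 0.1812]
tcp_rot: [179.9, 0.0, 114.8]
wrist_force: [0.5, 0.0, 1.0]
opening: 0.0425
```

Run:
```python
from h import *
import pickle
o=get_obs();print(o['time'],o['q'],o['ee_pos'],o['tcp_rot'],o['opening'],o['wrist_force'])
im=camera('wrist')[:,:,::-1];pickle.dump(o,open('o8.pkl','wb'));cv2.imwrite('pics/w8.png',im)
crop(im,60,460,20,320,2,'w8c.png')
```

```text
14.35 [9.24881132e+00 3.74648631e+00 1.34147822e+00 8.74893647e+01
 5.21392064e-03 7.44834114e+01] [0.54093916 0.08811073 0.18120073] [1.79896828e+02 2.32332064e-02 1.14765384e+02] 0.04252167995046136 [0.51799769 0.02007779 1.04889423]
```

View pics/w8c.png

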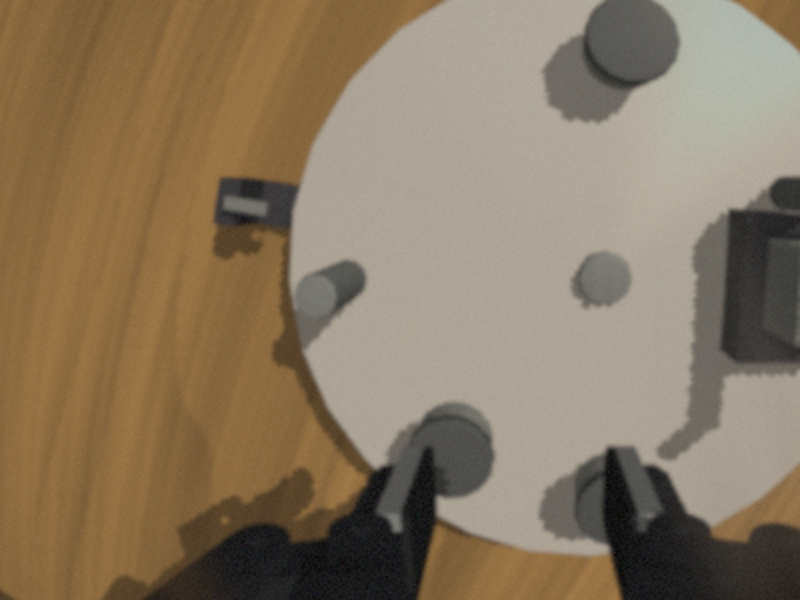

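Run:
```python
from h import *
import pickle
np.set_printoptions(precision=4,suppress=True)
o=pickle.load(open('o8.pkl','rb'));im=cv2.imread('pics/w8.png')
crop(im,400,600,50,250,3,'w8d.png');crop(im,160,250,90,190,6,'w8e.png')
q=lambda x,y:(60+(x+.5)/2-.5,20+(y+.5)/2-.5)
W=lambda x,y,z:plane('wrist',q(x,y),z,o)
print('cap',W(603,279,.04));print('post',W(316,296,.084));print('ptr',W(268,208,.038),W(224,203,.038))
```

```text
cap [0.5603 0.1336 0.04  ]
post [0.4572 0.0868 0.084 ]
ptr [0.4093 0.1021 0.038 ] [0.387  0.0962 0.038 ]
```

View pics/w8d.png

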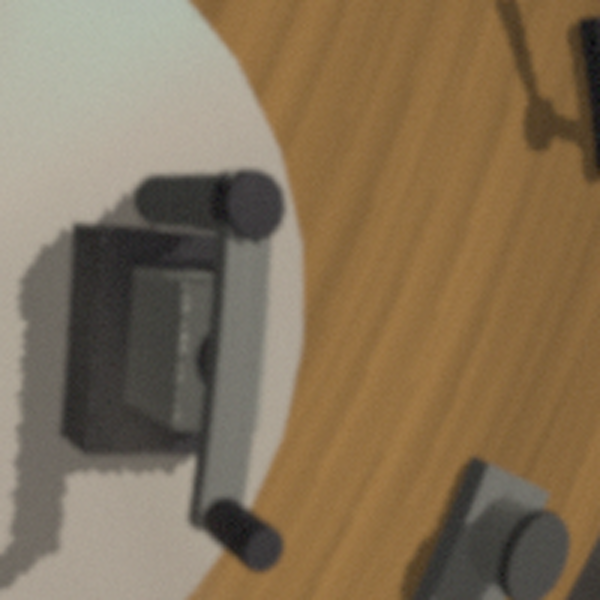

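View pics/w8e.png

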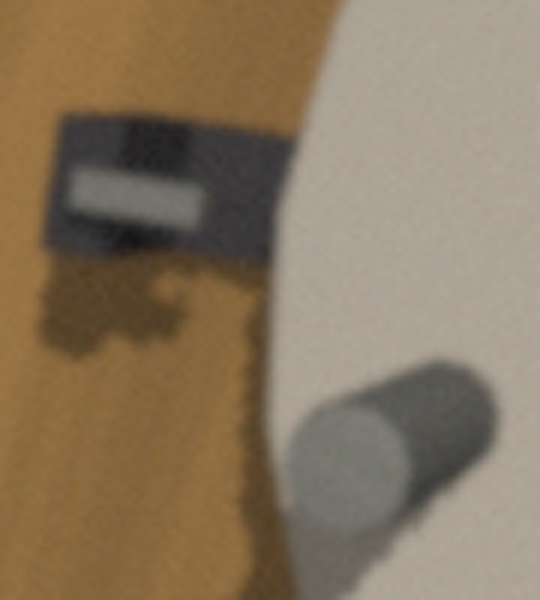

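The lever lies straight across the block (shut), and the post is at about (0.457, 0.0865). The pointer tip bears -168.0° from the axis, r = 154 mm as it should be. The post therefore has to go from 204.8° to 372°, i.e. +167°. Gripping the post.

>>> apply_moves([
  [-42, -0.8, 0, 0, 0, 0, 0.5],
  [-42, -0.8, 0, 0, 0, 0, 0.5],
  [0, 0, 0, 0, 0, 0, 0.5],
  [0, 0, -50, 0, 0, 0, 0.5],
  [0, 0, -40, 0, 0, 0, 0.5],
  [0, 0, -19, 0, 0, 0, 0.5],
  [0, 0, 0, 0, 0, 0, 0.7],
  [0, 0, 0, 0, 0, 0, 1],
  [0, 0, 0, 0, 0, 0, 1],
  [0, 0, 0, 0, 0, 0, 1],
  [0, 0, 0, 0, 0, 0, 1],
], grip_force=50)

```text
time: 15.78
ee_pos: [0.4568, 0.0864, 0.0719]
tcp_rot: [180.0, 0.0, 114.8]
wrist_force: [-0.8, -0.9, -4.1]
opening: 0.0165
```

Run:
```python
from h import *
import pickle
o=get_obs();print(o['time'],o['q'],o['ee_pos'],o['tcp_rot'],o['opening'],o['wrist_force'],o['torque'])
im=camera('wrist')[:,:,::-1];pickle.dump(o,open('o9.pkl','wb'));cv2.imwrite('pics/w9.png',im)
c=np.array([.5607,.1342]);d=o['ee_pos'][:2]-c;a0=np.arctan2(d[1],d[0])%(2*np.pi);r=np.hypot(*d);print(r,np.degrees(a0))
a=np.linspace(a0,np.radians(360+8),19);p=1000*np.c_[np.cos(a),np.sin(a)]*np.linspace(r,.115,19)[:,None]
print((np.round(np.diff(p,axis=0)*2)/2).tolist(),p[-1]+c*1000)
```

```text
15.775 [ 1.07197158e+01 -6.41783866e+00 -2.07261291e+01  7.56541370e+01
 -1.01668602e-02  7.59525032e+01] [0.45683593 0.08643447 0.07193174] [1.79966019e+02 1.89826524e-02 1.14767204e+02] 0.016536403313714924 [-0.77839607 -0.90754557 -4.14125584] [-0.33141063  0.2117351  -0.00627787]
0.11432100142638169 204.69699325952644
[[9.0, -16.0], [11.0, -14.0], [13.5, -12.5], [15.0, -10.0], [16.5, -7.5], [17.5, -5.0], [18.0, -2.0], [18.0, 1.0], [18.0, 3.5], [17.0, 6.5], [15.5, 9.0], [14.0, 11.5], [12.0, 13.5], [10.0, 15.0], [7.5, 16.5], [4.5, 17.5], [2.0, 18.0], [-1.0, 18.0]] [674.58082791 150.20490661]
```

View pics/w9.png

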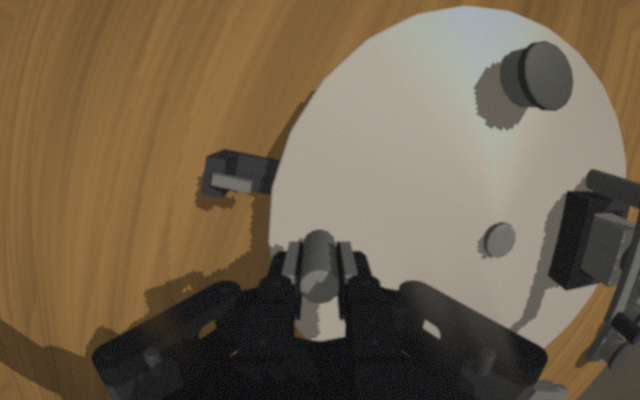

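The post is held at (320,265) between the pads. Turning the first half, with a force check.

>>> apply_moves([
  [4.5, -8, 0, 0, 0, 0, 1],
  [4.5, -8, 0, 0, 0, 0, 1],
  [11, -14, 0, 0, 0, 0, 1],
  [13.5, -12.5, 0, 0, 0, 0, 1],
  [15, -10, 0, 0, 0, 0, 1],
  [16.5, -7.5, 0, 0, 0, 0, 1],
  [17.5, -5, 0, 0, 0, 0, 1],
  [18, -2, 0, 0, 0, 0, 1],
  [18, 1, 0, 0, 0, 0, 1],
])

```text
time: 16.95
ee_pos: [0.5767, 0.0203, 0.0719]
tcp_rot: [179.9, -0.0, 114.8]
wrist_force: [-4.5, 7.8, 2.8]
opening: 0.0168
```

Run:
```python
from h import *
o=get_obs();print(o['time'],o['q'],o['ee_pos'],o['tcp_rot'],o['opening'],o['wrist_force'],o['torque'])
c=np.array([.5607,.1342]);d=o['ee_pos'][:2]-c;print(np.hypot(*d),np.degrees(np.arctan2(d[1],d[0]))%360)
```

```text
16.95 [ 1.98699740e+00  8.85058251e+00 -5.19881311e+00  7.59052708e+01
  5.83842417e-02  6.72259228e+01] [0.57665025 0.0202793  0.07187523] [ 1.79935600e+02 -3.62839365e-02  1.14761118e+02] 0.01676347455907505 [-4.47038745  7.79905502  2.75369403] [1.46129117 0.68840348 0.02075327]
0.11503188964158109 277.9702790503974
```

>>> apply_moves([
  [18, 4, 0, 0, 0, 0, 1],
  [17, 6.5, 0, 0, 0, 0, 1],
  [15.5, 9, 0, 0, 0, 0, 1],
  [14, 11.5, 0, 0, 0, 0, 1],
  [12, 13.5, 0, 0, 0, 0, 1],
  [10, 15, 0, 0, 0, 0, 1],
  [7, 16.5, 0, 0, 0, 0, 1],
  [4.5, 17.5, 0, 0, 0, 0, 1],
  [1, 9, 0, 0, 0, 0, 1],
  [0, 0, 0, 0, 0, 0, 1],
])

```text
time: 18.2
ee_pos: [0.6757, 0.1245, 0.0719]
tcp_rot: [179.8, 0.0, 114.8]
wrist_force: [7.0, 1.0, -0.1]
opening: 0.0167
```

Run:
```python
from h import *
import pickle
o=get_obs();print(o['time'],o['q'],o['ee_pos'],o['tcp_rot'],o['opening'],o['wrist_force'],o['torque'])
c=np.array([.5607,.1342]);d=o['ee_pos'][:2]-c;print(np.hypot(*d),np.degrees(np.arctan2(d[1],d[0]))%360)
pickle.dump(o,open('o10.pkl','wb'))
im=camera('wrist')[:,:,::-1];cv2.imwrite('pics/w10.png',im)
s=camera('scene')[:,:,::-1];cv2.imwrite('pics/s10.png',s);crop(s,300,420,175,280,5,'s10c.png')
s=camera('side')[:,:,::-1];cv2.imwrite('pics/d10.png',s);crop(s,230,350,160,240,6,'d10c.png')
```

```text
18.2 [1.04319290e+01 2.37200231e+01 1.30738797e+01 7.91384872e+01
 2.66028911e-02 7.55902080e+01] [0.67570203 0.12453033 0.07194775] [1.79784786e+02 2.78299131e-02 1.14841719e+02] 0.016698081433884935 [ 7.02309926  1.04717824 -0.0838389 ] [ 0.25529484 -1.57033171  0.03946815]
0.11540784411422463 355.193725341613
```

View pics/w10.png

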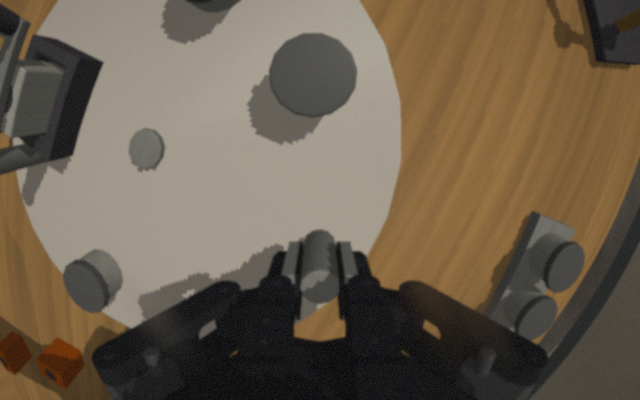

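View pics/s10c.png

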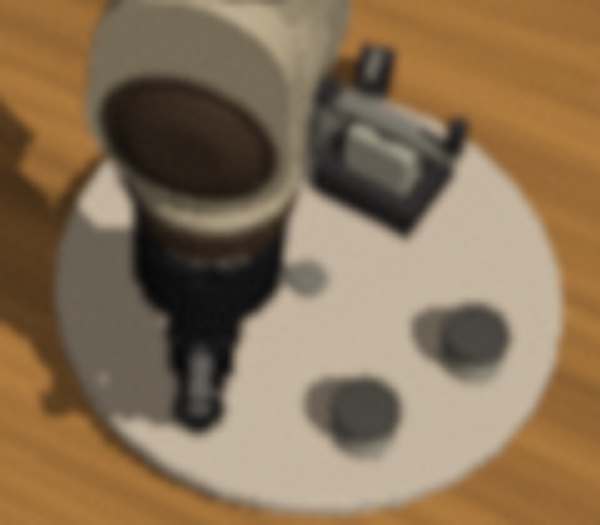

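View pics/d10c.png

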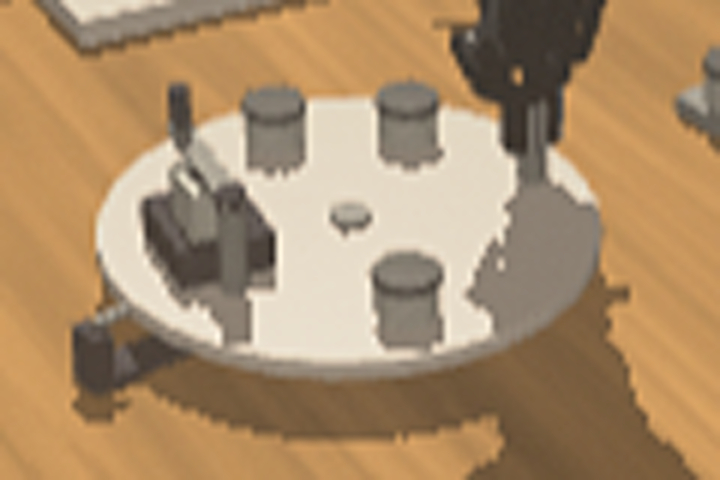

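>>> apply_moves([
  [1, 8.5, 0, 0, 0, 0, 1],
  [0.3, 8.5, 0, 0, 0, 0, 1],
  [-0.8, 8.5, 0, 0, 0, 0, 1],
  [-1.5, 8.5, 0, 0, 0, 0, 1],
  [0, 0, 0, 0, 0, 0, 1],
  [0, 0, 0, 0, 0, 0, 1],
])

```text
time: 19.1
ee_pos: [0.6736, 0.1586, 0.0719]
tcp_rot: [179.9, -0.1, 114.8]
wrist_force: [5.5, 3.1, 1.3]
opening: 0.0165
```

Run:
```python
from h import *
import pickle
o=get_obs();print(o['time'],o['ee_pos'],o['tcp_rot'],o['opening'],o['wrist_force'],o['torque'])
c=np.array([.5612,.1347]);d=o['ee_pos'][:2]-c;print(np.hypot(*d),np.degrees(np.arctan2(d[1],d[0]))%360)
pickle.dump(o,open('o11.pkl','wb'))
im=camera('wrist')[:,:,::-1];cv2.imwrite('pics/w11.png',im)
s=camera('scene')[:,:,::-1];cv2.imwrite('pics/s11.png',s);crop(s,350,410,175,235,10,'s11c.png')
s=camera('side')[:,:,::-1];cv2.imwrite('pics/d11.png',s);crop(s,235,315,165,230,9,'d11c.png')
```

```text
19.1 [0.67358944 0.1586378  0.07190718] [ 1.79870078e+02 -6.25245588e-02  1.14844709e+02] 0.016466497882147546 [5.50862522 3.07062055 1.33995666] [ 0.71934418 -1.0873684   0.00687449]
0.11491041668492515 12.023745091220315
```

View pics/w11.png

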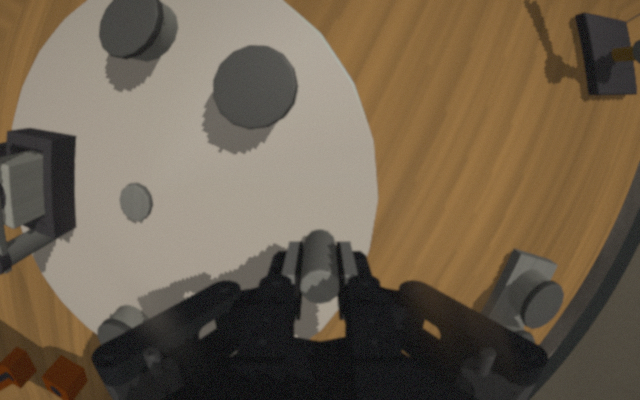

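View pics/s11c.png

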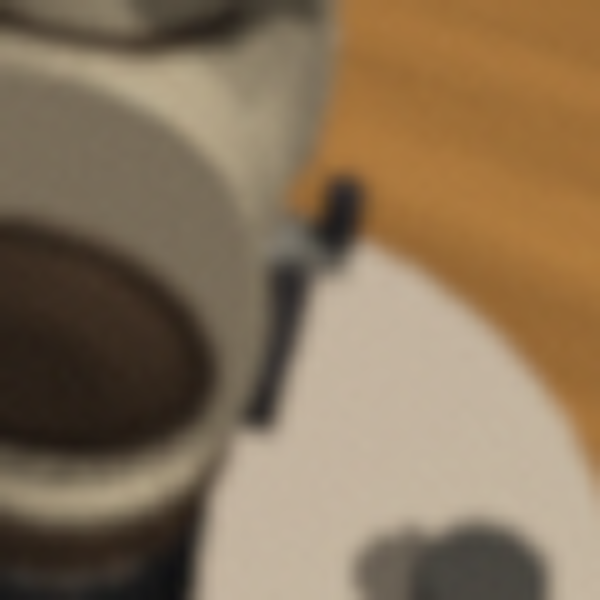

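View pics/d11c.png

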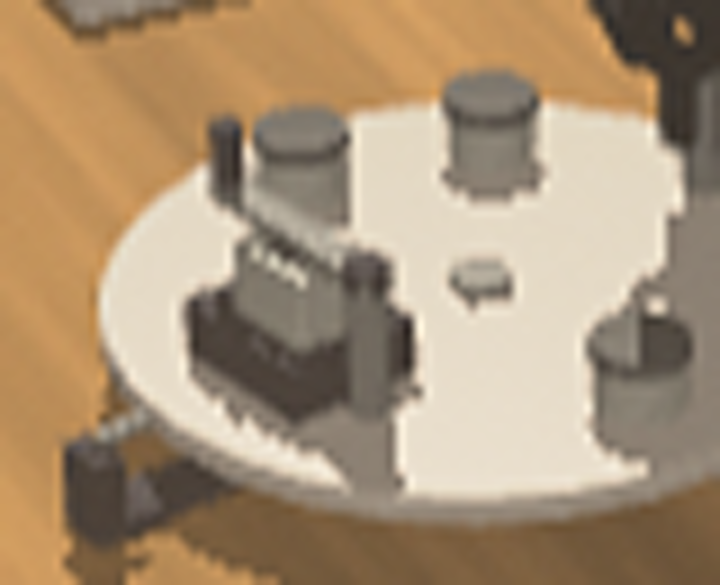

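Run:
```python
from h import *
import pickle
np.set_printoptions(precision=4,suppress=True)
A=lambda d:np.degrees(np.arctan2(d[1],d[0]))
q=lambda x,y:(235+(x+.5)/9-.5,165+(y+.5)/9-.5)
S=lambda x,y,z:plane('side',q(x,y),z)
cap=S(481,278,.04);tip=S(142,420,.038);tail=S(100,437,.038);print('side cap',cap,'tip',tip,np.hypot(*(tip-cap)[:2]),A(tip-cap),'bar',A(tail-tip))
pin=S(226,122,.119);hg=S(367,262,.1);print(pin,hg,np.linalg.norm((pin-hg)[:2]),'pocket ang',A(pin-hg)+90)
k=S(190,298,.058);k2=S(298,383-20,.058)
print('block front?')
im=cv2.imread('pics/w9.png');crop(im,190,300,130,210,7,'w9c.png')
crop(cv2.imread('pics/w11.png'),0,320,0,240,2.5,'w11c.png')
```

```text
side cap [0.558  0.1292 0.04  ] tip [0.4076 0.1024 0.038 ] 0.15277676255436562 -169.9099785817177 bar -169.96602402202024
[0.4683 0.1549 0.119 ] [0.4837 0.0698 0.1   ] 0.08650800716951604 pocket ang 190.26478059790492
block front?
```

View pics/w9c.png

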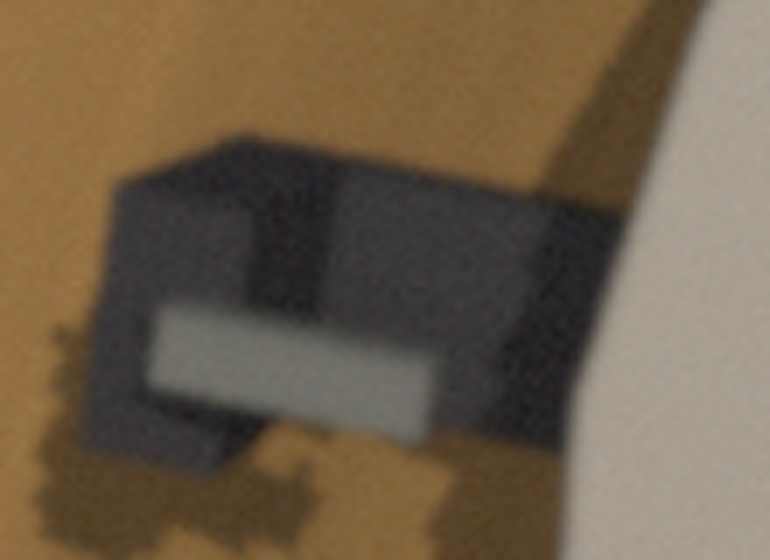

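View pics/w11c.png

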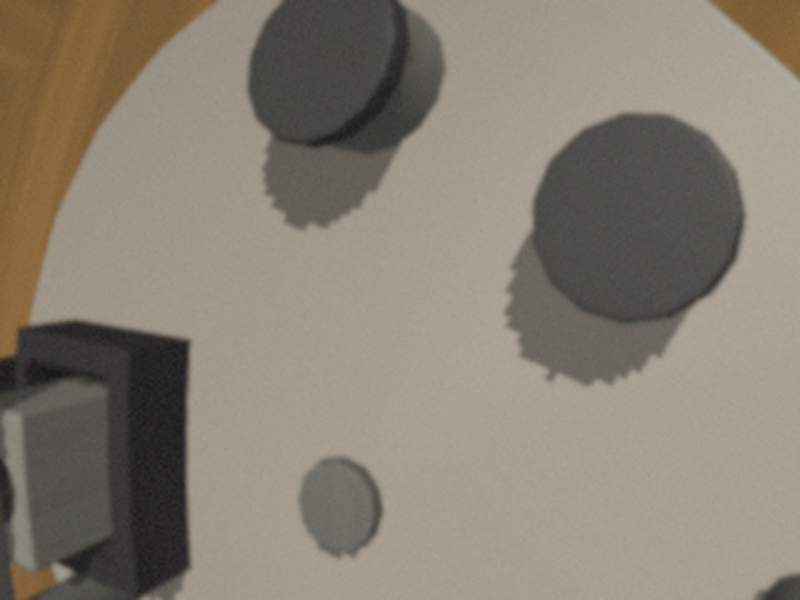

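Run:
```python
from h import *
import pickle
np.set_printoptions(precision=4,suppress=True)
A=lambda d:np.degrees(np.arctan2(d[1],d[0]))
c=np.array([.5612,.1347,0])
def rep(of,q,a,b,z=.04):
    o=pickle.load(open(of,'rb'));W=lambda p:plane('wrist',q(*p),z,o)
    t=W(b);print(of,'tip',t,'r',np.hypot(*(t-c)[:2]),'ang',A(t-c)%360,'bar dir',A(W(a)-t)%360)
    return W
for z in(.038,.041):
    W9=rep('o9.pkl',lambda x,y:(190+(x+.5)/7-.5,130+(y+.5)/7-.5),(150,346),(429,398),z)
    W8=rep('o8.pkl',lambda x,y:(160+(x+.5)/6-.5,90+(y+.5)/6-.5),(70,190),(203,206),z)
    W3=rep('o3.pkl',lambda x,y:(60+(x+.5)/4-.5,130+(y+.5)/4-.5),(38,150),(103,158),z)
o=pickle.load(open('o9.pkl','rb'));print('w9 cap',plane('wrist',(500,240),.04,o))
# pots in w5/w3 vs w11
o=pickle.load(open('o11.pkl','rb'));q=lambda x,y:((x+.5)/2.5-.5,(y+.5)/2.5-.5)
W=lambda x,y,z:plane('wrist',q(x,y),z,o)
cp=W(340,503,.04);p=W(638,217,.062);print('w11 cap',cp,'pot1',p,np.hypot(*(p-cp)[:2]),np.hypot(*(p-c)[:2]),A(p-c),A(p-cp))
e=[W(188,342,.034),W(188,565,.034)];d=e[0]-e[1];print('inner base edge dir',A(d),d, 'radial',A(d)-90)
o3=pickle.load(open('o3.pkl','rb'));q3=(217.5,79)
e=[W(132,348,.058),W(134,592,.058)];d=e[0]-e[1];print('inner top edge dir',A(d),np.linalg.norm(d))
for z in(.062,):
    r=plane('wrist',q3,z,o3);print('w3 pot',r,A(r-c),np.hypot(*(r-c)[:2]))
crop(cv2.imread('pics/w3.png'),130,250,30,130,6,'w3p.png')
```

```text
o9.pkl tip [0.4093 0.1014 0.038 ] r 0.1555458974025571 ang 192.35063455590108 bar dir 193.62994358060376
o8.pkl tip [0.4091 0.1018 0.038 ] r 0.15563850046985975 ang 192.18844455257127 bar dir 194.4069639287351
o3.pkl tip [0.4106 0.1028 0.038 ] r 0.15390370301943077 ang 191.95745782674382 bar dir 197.1581812820627
o9.pkl tip [0.4096 0.1023 0.041 ] r 0.15502244956152916 ang 192.04907544014762 bar dir 193.62994358060376
o8.pkl tip [0.4102 0.1024 0.041 ] r 0.15440737573488267 ang 192.07709954388963 bar dir 194.40696392873508
o3.pkl tip [0.413  0.1044 0.041 ] r 0.151232570932409 ang 191.5576787568352 bar dir 197.15818128206266
w9 cap [0.5592 0.1344 0.04  ]
w11 cap [0.5626 0.1363 0.04  ] pot1 [0.6127 0.223  0.062 ] 0.10010557708963404 0.1022002409067801 59.71872096519957 59.95278220701682
inner base edge dir 102.00701627537163 [-0.0134  0.063   0.    ] radial 12.007016275371626
inner top edge dir 99.92490821564408 0.06501508794144953
w3 pot [0.5275 0.2297 0.062 ] 109.549262485746 0.10077856675372798
```

View pics/w3p.png

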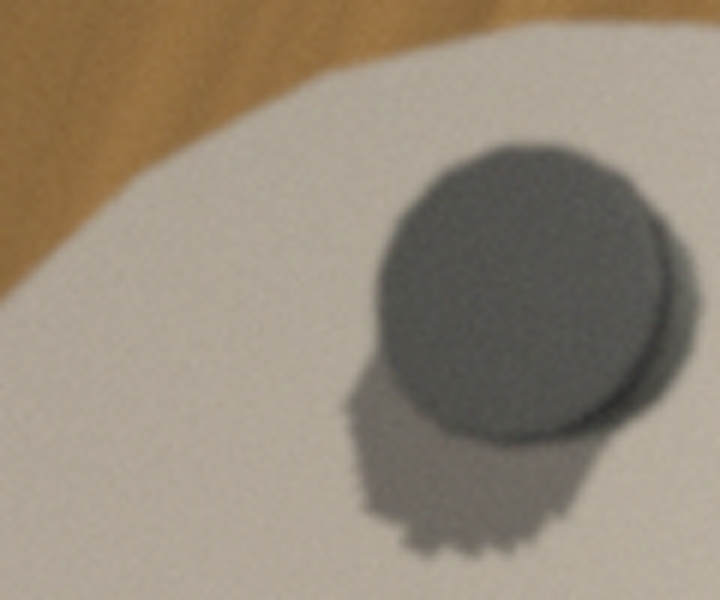

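The pocket bears 192.0° from the TCP on the post; the housing's inner base edge also gives 192.0°. The pointer tip bears 192.1±0.2° from three views. I'll ease the small side load on the post, then do a last check.

>>> apply_moves([
  [0.5, 0.4, 0, 0, 0, 0, 1],
  [0, 0, 0, 0, 0, 0, 1],
  [0, 0, 0, 0, 0, 0, 1],
  [0, 0, 0, 0, 0, 0, 1],
])

```text
time: 19.75
ee_pos: [0.6739, 0.1576, 0.0719]
tcp_rot: [179.9, -0.0, 114.8]
wrist_force: [4.2, 3.1, 3.3]
opening: 0.0166
```

Run:
```python
from h import *
o=get_obs();print(o['time'],o['ee_pos'],o['opening'],o['wrist_force'],abs(o['qd']).max())
c=np.array([.5612,.1347]);d=o['ee_pos'][:2]-c;print(np.hypot(*d),np.degrees(np.arctan2(d[1],d[0]))%360)
s=camera('side')[:,:,::-1];cv2.imwrite('pics/d12.png',s)
```

```text
19.75 [0.6738645  0.15762235 0.0718894 ] 0.01655659092172835 [4.22807737 3.05351605 3.30438583] 0.1164594708313501
0.11497270714104829 11.500244013405789
```

View pics/d12.png

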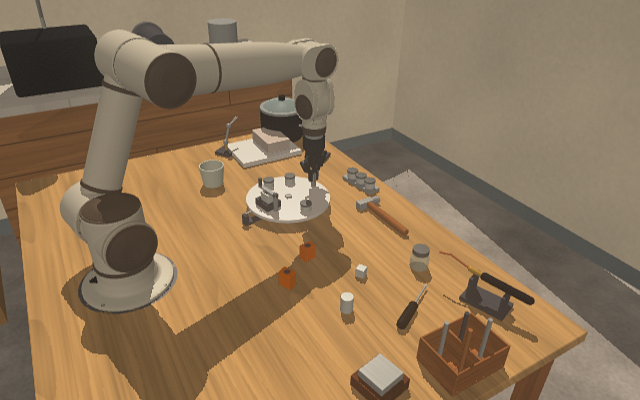

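The hand relaxed about 1 mm back, to 11.5°. Nudging it forward again.

>>> apply_moves([
  [-0.2, 1.8, 0, 0, 0, 0, 1],
  [0, 0, 0, 0, 0, 0, 1],
  [0, 0, 0, 0, 0, 0, 1],
  [0, 0, 0, 0, 0, 0, 1],
])

```text
time: 20.3
ee_pos: [0.6736, 0.1588, 0.0719]
tcp_rot: [180.0, 0.0, 114.8]
wrist_force: [3.7, -0.3, 5.5]
opening: 0.0163
```

Run:
```python
from h import *
c=np.array([.5612,.1347])
for i in range(3):
    o=get_obs();print(o['time'],o['ee_pos'],o['opening'],o['wrist_force'],abs(o['qd']).max())
    d=o['ee_pos'][:2]-c;print(np.hypot(*d),np.degrees(np.arctan2(d[1],d[0]))%360)
    im=camera('wrist')
import pickle;pickle.dump(o,open('o13.pkl','wb'));crop(im[:,:,::-1],0,320,0,240,2.5,'w13.png')
```

```text
20.3 [0.67361566 0.15881249 0.07185376] 0.016326848841479284 [ 3.7437665  -0.26393872  5.49217081] 0.16090777306706722
0.11497256873357879 12.10616824763089
20.35 [0.67361608 0.15883385 0.07189025] 0.016655680240268197 [ 4.6153644  -0.43873719  4.52016259] 0.11152222816313127
0.11497746675434119 12.116533730764054
20.4 [0.67361729 0.15881798 0.07187935] 0.016184290059371727 [2.96115775 0.14596776 5.31504274] 0.06787875314136199
0.11497532242786765 12.10867120939001
```

View pics/w13.png

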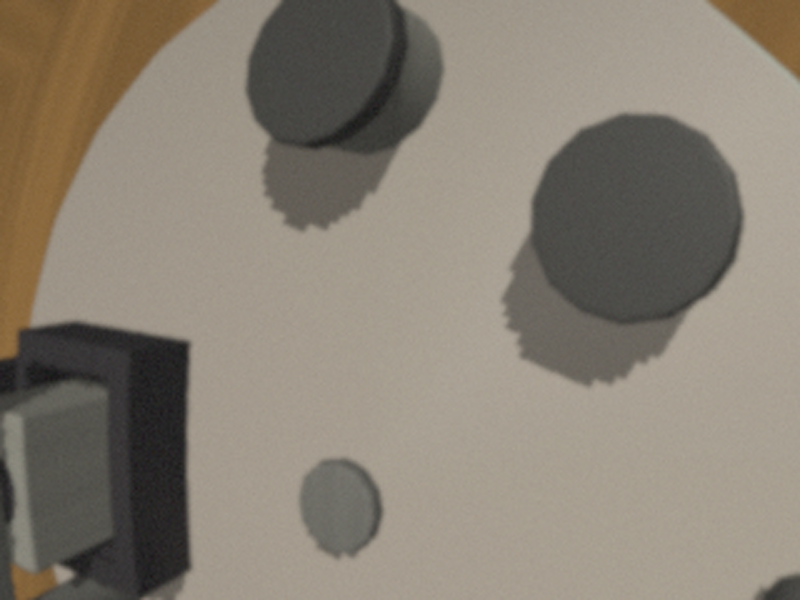

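Steady at 12.1°, pointer 192.1° (12.1 + 180), small forces, and the post still gripped. Handing in.

```bash
python3 -c "
from workcell import job_done
print(job_done())"
```

```text
the job is handed in; nothing more can be done
None
```

The job is handed in: the silver work block is in the pocket, the lever is shut over it, and the turntable is turned to the pointer with the gripper still holding the post. It took 20.4 s of robot time, and the interface reports no verdict.

**Last checks:**
- **Block:** it touched the pocket floor at the expected height (TCP 78.4 mm against 78.3 mm). Its top disc lay within 0.5 mm of the pocket centre.
- **Lever:** it met its stop with about 4 N of reaction, and the picture then showed it straight across the block.
- **Turntable:** the post was at 12.1°, so the pocket was at 192.1°, against 192.1 ± 0.2° for the pointer tip from three wrist views. The turntable was still, with about 6 N at the wrist.
- **Loose things:** the side picture showed the other loose things apparently where they were.

**Checks that disagreed:**
- The pointer's own short bar measured 193.6° to 197° in the wrist views, which I put down to its short length.
- The top edge of the housing gave about 190°, while its base edge gave 192.0°.
- The side view gave the pointer and pocket both at about 190°. They agree with each other, but its turntable centre was about 6 mm off.
- After the first alignment the hand slipped about 1 mm back, so I corrected it before handing in.

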